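# Take the cover off the bearing test housing

## Robot

A 7-joint arm with a two-finger parallel gripper is mounted at the origin on a cart in front of the work surface, level with it; the furniture and walls round the work are solid. World frame = base frame: x ahead of the robot, y to its left, z up, the work surface at z = 0. Lengths are in m, angles in rad, forces in N, time in s.
With the tool pointing down it reaches from about 0.4 to 0.85 m from the base axis. Payload 10.4 kg.
Tool frame: the origin (TCP) lies between the finger pads; the fingertips stand 17 mm ahead of it and the grasp point (between the pads) lies 2 mm behind it; z points along the fingers, y is the direction in which the jaws open and shut (so a half turn about z gives the same grasp; the last joint's range is limited). The gripper opens to 85 mm and grips with 20 to 120 N. Pads are 22 mm wide; open, the fingers measure 114 mm over their backs; the gripper's body (76 mm by 85 mm) begins 54 mm behind the grasp point. The pads swing forward as they close: fully open they stand 13 mm farther back than shut.
Start: joints at [-1.197, 0.332, -0.065, 1.46, 0.022, 1.35, -0.088], TCP at [0.242, 0.576, 0.248] pointing down, gripper open.
Joint ranges: [-2.6, 2.6], [-0.5, 2.12], [-1.47, 1.34], [0.16, 2.42], [-1.27, 4.41], [0.06, 2.06], [-2.6, 2.6]. Speed limits (rad/s): [2.22, 2.22, 2.79, 2.79, 3.14, 3.14, 3.14].

## Interface

Orientations are given as a unit quaternion [x, y, z, w].
In Python, from workcell import manip gives the robot as it stands.
- The arm moves only by the tool jog_arm, never from a script. Its argument "steps" is one flat list of numbers, 5 for each row, row after row: the finger opening in m, from 0 to 0.0854, then the shift along the tool's x, y, z in m, then the turn about the tool's z in rad. In form: [gripper, x, y, z, twist, gripper, x, y, z, twist, ...]. A call has exactly 10 rows; each row is the pose to reach, as a shift and turn from the pose commanded when the call began, along the tool's axes at that moment; what a row does not reach only later rows make up. A row lasts 1/10 s, in which the tool goes at most 50 mm and 8.59 degrees, less where a joint would pass 70% of its speed; a pose out of reach is approached as far as the arm can. A call with a gripper value outside its range is refused whole. The fingers move at their own pace and stop on an object; "grip_force" is the grip in N (left out, the last holds). Time passes only in rows, so rows that repeat a pose let the fingers close, or fill a call up. It gives the time, the measured TCP pose, the force and the opening at its end, in the units of the state.
- manip.get_obs(): the state, without advancing time (a new reading comes with each control period).
- manip.camera(name): name is "side" or "top" or "wrist"; returns (picture, depth): 420x560x3 uint8, red, green, blue; 420x560 float32, m along the optical axis (not along the pixel's ray), 0 where there is no reading.
- manip.calibration(name): a dict with "mtx" (3x3 intrinsics, pixels), "world_to_cam" (4x4, takes a point from world to camera coordinates). Camera axes: x right, y down, z forward; pixel columns grow to the right and rows downward; lengths in m; the calibration is good to about 2 mm. A picture is of the moment at which its call begins: read the wrist's pose just before it. calibration takes no time and is no camera call; for the wrist camera it gives the pose at the moment of the call.
- manip.hand_in(): hands the job in, once; it reports no verdict.
The state is a dict: "clock": time; "joint_pos": joint angles; "joint_velocities": joint speeds; "tau": joint torques, N m; "position": TCP position; "ee_rot": TCP orientation; "ft_force": force on the tool from outside, world axes, zero at the start; "torque": the same for the moment, N m; "grip_width": opening from 0.0 (shut) to 1.0 (fully open).
Only numpy, scipy, OpenCV 4.12 (cv2) and the standard library are available. Lean on these libraries where they do the work, as an engineer would, in place of code of your own. Each camera call takes 0.05 s, during which the arm holds its last target.

## Task

Open the low metal bearing test housing: loosen its two captive wing screws one after the other, turning each anticlockwise as far as it goes, then lift the cover plate straight up off them by its handle. Set the cover down gently, without dropping it, handle up on the middle of the cork mat and lengthwise along the mat, and let go; the screws stay loosened.

Things in the scene. Friction and masses are not known exactly. Their poses are not given: they have to be found in the camera images.
- screw_far (a joint): Far captive dark wing screw: upright flat wing 34 long, 9 thick, 26 mm tall, turning about a vertical axis at +76 mm on cover_grip's y axis. Wing spans 2 to 28 mm above the plate's top face. Value rad, 0 (starts 0-0.15) to 1.2 (stop), anticlockwise from above. Wing's length stands 0.371 + value anticlockwise from cover_grip's x; at 1.2 it lies along y, in line with its slot. Stays where left.
- screw_near (a joint): The nearer wing screw, same in all to screw_far, at -76 mm on cover_grip's y axis. Both are fixed to the housing, poke up through 20 x 42 mm slots of the cover and bar it until turned past about 0.9; then it lifts off over them. Friction is light (0.06 N m). Same value: 0 to 1.2 rad, growing anticlockwise from above.
- cover_grip (a point): Centre of the handle bar (12 wide along x, 36 long along y, 12 mm tall, on two posts) in the middle of the loose steel cover plate, 116 (x) x 206 (y) x 5 mm, 0.35 kg. The point is 31 mm above the plate's underside, 26 above its top face; 76 above the bench as fitted on the fixed 120 x 210 x 45 mm aluminium housing. y runs along the plate through both screws, away from the robot, z up.
- mat_center (a point): Middle of the top face of the plain cork mat, 140 mm (x) x 230 mm (y), 4 mm thick, fixed flat on the bench to the left of the housing. y runs along its length, z up. Between housing and mat stands a tall hardness tester (world x beyond 0.53, y 0.03 to 0.26): swing past its front with hand and wrist held back, at x of about 0.4 or less until y = 0.38.

How it is judged:
By the outcome, as a careful person would: the job done as asked, in the order asked, and still so for the second after the job is handed in, with the robot touching nothing.
It also fails if it takes over 72 s, if anything falls off the work surface, if the arm or the gripper's body presses on something with over 40 N, if the wrist force passes 120 N, or if a joint passes its speed limit or range.

## Working session

There is one attempt and no reset: what is moved stays moved. The work goes in short steps, Python scripts to look and compute and a tool call to move; the robot and the scene stay as the last step left them, time stands still between calls to the robot, and variables do not carry over. Pictures are saved under pics/ and viewed, and the job is handed in when it is done.

Besides the shell and the picture viewer there is one more tool, called after "Request:" by a JSON object that holds its "fn" and its "kwargs". jog_arm: Moves the arm, as the interface text tells. Its arguments: {"type":"object","properties":{"steps":{"type":"array"},"grip_force":{"type":"number"}},"required":["steps"]}

```bash
mkdir -p pics; python3 - <<'E'
from workcell import manip
import cv2, numpy as np
o=manip.get_obs()
for k,v in o.items(): print(k,np.round(v,4))
for n in ("top","side","wrist"):
    c=manip.calibration(n)
    p,d=manip.camera(n)
    cv2.imwrite(f"pics/{n}0.png",p[:,:,::-1]); np.savez(f"pics/{n}0.npz",p=p,d=d,K=c["mtx"],T=c["world_to_cam"])
    print(n,np.round(c["mtx"],1).tolist(),np.round(c["world_to_cam"],3).tolist(), (d>0).mean())
E
```

```text
clock 0.0
joint_pos [-1.1966  0.3329 -0.0647  1.461   0.0216  1.3499 -0.0885]
joint_velocities [ 0.001   0.0004 -0.0007  0.0009  0.0019  0.0002 -0.0002]
tau [-8.00000e-04 -6.25403e+01  4.86000e-02 -3.91634e+01  1.62000e-02
  9.30000e-03  0.00000e+00]
position [0.2414 0.5761 0.2475]
ee_rot [ 1.971e-01  9.804e-01 -7.000e-04 -1.000e-04]
ft_force [-0.2768 -0.0504 -0.0742]
torque [-0.0332 -0.0783 -0.0135]
grip_width 1.0026
top [[395.7, 0.0, 274.2], [0.0, 395.7, 211.8], [0.0, 0.0, 1.0]] [[-0.016, -1.0, -0.011, 0.108], [-0.989, 0.017, -0.147, 0.598], [0.147, 0.009, -0.989, 1.178], [0.0, 0.0, 0.0, 1.0]] 0.995922619047619
side [[484.7, 0.0, 283.0], [0.0, 484.7, 205.9], [0.0, 0.0, 1.0]] [[0.836, -0.549, 0.005, -0.432], [-0.316, -0.488, -0.813, 0.302], [0.449, 0.678, -0.582, 0.797], [0.0, 0.0, 0.0, 1.0]] 0.996156462585034
wrist [[304.4, 0.0, 283.7], [0.0, 304.4, 212.9], [0.0, 0.0, 1.0]] [[0.387, 0.922, -0.002, -0.624], [0.887, -0.372, 0.273, -0.036], [0.251, -0.108, -0.962, 0.379], [0.0, 0.0, 0.0, 1.0]] 0.9958843537414966
```

View pics/top0.png

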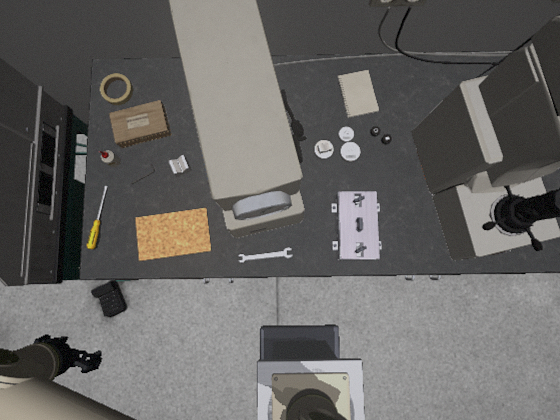

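View pics/side0.png

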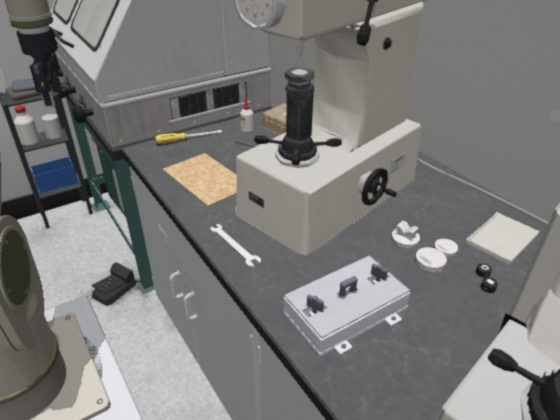

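View pics/wrist0.png

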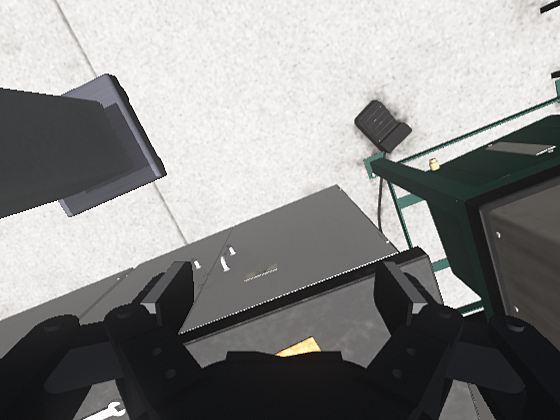

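Top view: housing about (358,225) with its length along world x; mat about (173,233) with its length along world y; tester between them. So the cover has to be turned by 90°. Next I measure these positions.

```bash
cat > h.py <<'E'
import numpy as np, cv2
def load(n):
    z=np.load(f"pics/{n}.npz"); return z['p'],z['d'],z['K'],z['T']
def grab(n,tag):
    from workcell import manip
    c=manip.calibration(n); p,d=manip.camera(n)
    cv2.imwrite(f"pics/{tag}.png",p[:,:,::-1]); np.savez(f"pics/{tag}.npz",p=p,d=d,K=c["mtx"],T=c["world_to_cam"])
    return p,d,c["mtx"],c["world_to_cam"]
def ray(uv,K,T,z):
    uv=np.atleast_2d(uv).astype(float)
    r=np.c_[(uv[:,0]-K[0,2])/K[0,0],(uv[:,1]-K[1,2])/K[1,1],np.ones(len(uv))]
    R=T[:3,:3];o=-R.T@T[:3,3]; w=r@R
    return o+w*((z-o[2])/w[:,2])[:,None]
def cloud(d,K,T):
    v,u=np.indices(d.shape)
    P=np.stack([(u-K[0,2])/K[0,0]*d,(v-K[1,2])/K[1,1]*d,d],-1)
    return (P-T[:3,3])@T[:3,:3]
E
python3 - <<'E'
from h import *
p,d,K,T=load("top0")
hsv=cv2.cvtColor(p,cv2.COLOR_RGB2HSV)
W=cloud(d,K,T)
# mat
m=((hsv[...,0]<25)&(hsv[...,1]>70)&(hsv[...,2]>120)).astype(np.uint8); m[:195]=0;m[:, :120]=0;m[:,225:]=0
c=max(cv2.findContours(m,0,2)[0],key=cv2.contourArea); r=cv2.minAreaRect(c); print("mat",r)
b=ray(cv2.boxPoints(r),K,T,.004); print(np.round(b,4),b.mean(0), np.linalg.norm(np.diff(b,axis=0),axis=1))
# plate by depth
sub=np.zeros(d.shape,bool); sub[180:270,325:395]=1
print(np.percentile(W[...,2][sub],[5,25,50,75,95]))
m=((W[...,2]>.04)&sub&(p.mean(-1)>110)).astype(np.uint8)
c=max(cv2.findContours(m,0,2)[0],key=cv2.contourArea); r=cv2.minAreaRect(c); print("plate",r)
b=ray(cv2.boxPoints(r),K,T,.05); print(np.round(b,4),b.mean(0), np.linalg.norm(np.diff(b,axis=0),axis=1))
P=W[(W[...,2]>.057)&sub]; 
n,l,s,ce=cv2.connectedComponentsWithStats(((W[...,2]>.058)&sub).astype(np.uint8))
for i in range(1,n):
    if s[i,4]>5:
        q=W[l==i]; print(s[i],q.mean(0),q.min(0),q.max(0))
cv2.imwrite("pics/topz.png",cv2.resize(p[180:270,325:395,::-1],None,fx=6.5,fy=6.5,interpolation=cv2.INTER_CUBIC))
p,d,K,T=load("side0")
cv2.imwrite("pics/sidez.png",cv2.resize(p[245:360,270:425,::-1],None,fx=5,fy=5,interpolation=cv2.INTER_CUBIC))
W=cloud(d,K,T)
sub=np.zeros(d.shape,bool); sub[245:360,270:425]=1
n,l,s,ce=cv2.connectedComponentsWithStats(((W[...,2]>.058)&sub).astype(np.uint8))
for i in range(1,n):
    if s[i,4]>5:
        q=W[l==i]; print(s[i],q.mean(0),q.min(0),q.max(0))
q=W[(W[...,2]>.044)&sub]; print(q.min(0),q.max(0))
E
```

```text
mat ((172.13528442382812, 233.96949768066406), (44.015438079833984, 73.98094177246094), 82.05652618408203)
[[0.5955 0.5527 0.004 ]
 [0.6246 0.3181 0.004 ]
 [0.485  0.2974 0.004 ]
 [0.4566 0.5283 0.004 ]] [0.54043848 0.42412315 0.004     ] [0.23643258 0.14113107 0.23258597]
[-3.28460939e-03 -8.13847474e-06  3.89849626e-03  4.94003701e-02
  5.35937721e-02]
plate ((358.5289306640625, 224.51345825195312), (68.11505889892578, 39.41248321533203), 88.36341857910156)
[[ 0.6602 -0.0996  0.05  ]
 [ 0.6616 -0.2214  0.05  ]
 [ 0.4524 -0.216   0.05  ]
 [ 0.4509 -0.0973  0.05  ]] [ 0.55628105 -0.15859566  0.05      ] [0.12175058 0.20926613 0.1186998 ]
[354 196  11   7  40] [ 0.63074589 -0.15821435  0.07450303] [ 0.62342952 -0.17408749  0.05878438] [ 0.63857916 -0.14421429  0.08309781]
[358 217   5  13  54] [ 0.55582732 -0.15786078  0.07942758] [ 0.5382427  -0.1639457   0.06081296] [ 0.57417491 -0.15319684  0.08547969]
[356 246  11   7  37] [ 0.47631543 -0.14317332  0.14043846] [ 0.41968848 -0.17281112  0.0586413 ] [0.4877311  0.08739957 1.25409402]
[370 263  18  16 189] [ 0.62637353 -0.16360272  0.07454674] [ 0.09860809 -0.63068302  0.05825314] [ 0.63878455 -0.14378988  0.71131563]
[339 276  18  18 201] [ 0.55061359 -0.1628222   0.07928364] [ 0.09860809 -0.63068302  0.05811782] [ 0.57389956 -0.15220336  0.71131563]
[305 294  19  17 203] [ 0.4759951  -0.16217093  0.0750706 ] [ 0.09860809 -0.63068302  0.05804253] [ 0.48919505 -0.14114078  0.71131563]
[ 0.09860809 -0.63068302  0.04400896] [ 0.6610286  -0.09837245  0.71131563]
```

View pics/topz.png

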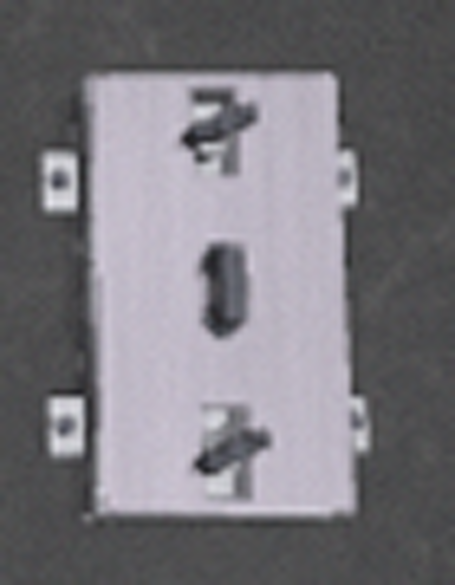

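View pics/sidez.png

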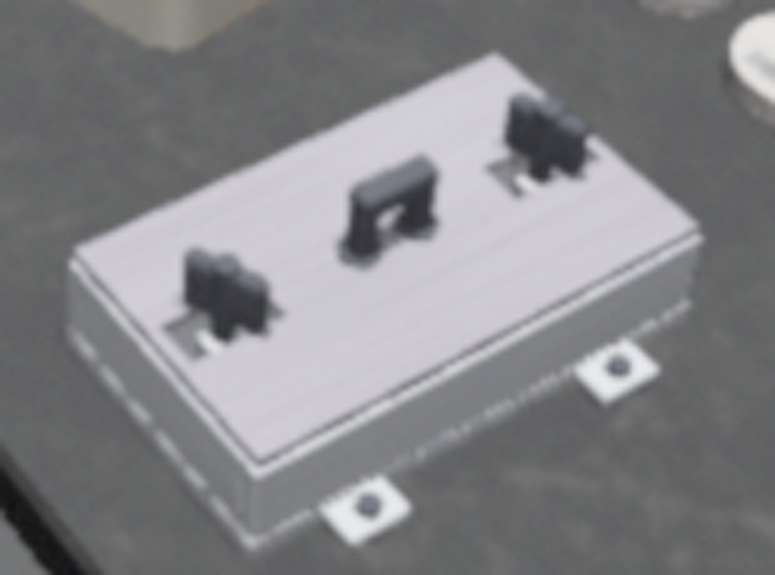

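Request:
{"fn": "jog_arm", "kwargs": {"steps": [0.04,-0.034,-0.036,0,0,0.04,-0.068,-0.073,0,0,0.04,-0.102,-0.11,0,0,0.04,-0.137,-0.147,0,0,0.04,-0.171,-0.183,0,0,0.04,-0.205,-0.22,0,0,0.04,-0.24,-0.257,0,-0.05,0.04,-0.273,-0.293,-0.01,-0.1,0.04,-0.295,-0.333,-0.01,-0.15,0.04,-0.317,-0.372,-0.01,-0.2]}}

```text
clock: 1.15
position: [0.3902, 0.1086, 0.2584]
ee_rot: [0.098, 0.995, 0.0, 0.0]
ft_force: [1.5, 0.1, 0.8]
grip_width: 0.463
```

Request:
{"fn": "jog_arm", "kwargs": {"steps": [0.04,-0.01,-0.044,0,0,0.04,-0.021,-0.088,0,0,0.04,-0.031,-0.132,0,0,0.04,-0.042,-0.175,0,0,0.04,-0.052,-0.22,0,-0.05,0.04,-0.063,-0.263,0,-0.1,0.04,-0.107,-0.254,0,-0.15,0.04,-0.151,-0.245,0,-0.195,0.04,-0.195,-0.237,0,-0.195,0.04,-0.239,-0.228,0,-0.195]}}

```text
clock: 2.15
position: [0.5821, -0.1588, 0.2577]
ee_rot: [-0.0, 1.0, -0.0, -0.0]
ft_force: [0.2, -0.1, 1.4]
grip_width: 0.465
```

```bash
python3 - <<'E'
from h import *
from workcell import manip
import time
o=manip.get_obs();print(o['clock'],o['position'],o['ee_rot'],np.abs(o['joint_velocities']).max(),o['joint_pos'])
p,d,K,T=grab("wrist","w1")
o=manip.get_obs();print(o['clock'],o['position'],o['ee_rot'],np.abs(o['joint_velocities']).max())
p,d,K,T=grab("wrist","w2")
E
```

```text
2.15 [ 0.58207828 -0.15877207  0.25773407] [-9.22556832e-05  9.99999995e-01 -2.61239174e-05 -2.72920970e-05] 1.256345990637997 [-0.48989881  0.36340313  0.87804913  1.54649648 -0.28311021  1.36514176
  1.98510662]
2.2 [ 0.58723606 -0.15627184  0.25333855] [-0.00245063  0.999991   -0.00222331 -0.0026545 ] 0.1631534534399369
```

View pics/w2.png

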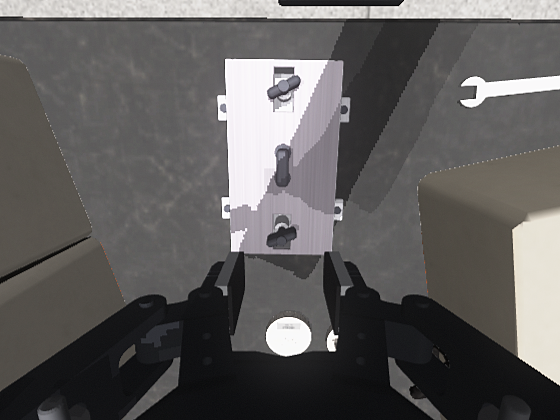

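The plate fills (225–343, 58–253): near wing about (284,90), handle (283,165), far wing (282,236). I'll measure on a settled picture.

```bash
cat > meas.py <<'E'
from h import *
import sys
def run(tag,roi,zc):
    p,d,K,T=load(tag); W=cloud(d,K,T)
    sub=np.zeros(d.shape,bool); r=roi; sub[r[0]:r[1],r[2]:r[3]]=1
    z=W[...,2]
    pl=(z>.044)&(z<.054)&sub
    q=W[pl][:,:2].astype(np.float32); r=cv2.minAreaRect(q); print(tag,"plate",r,"z",np.median(z[pl]))
    n,l,s,ce=cv2.connectedComponentsWithStats(((z>zc)&(z<.09)&sub).astype(np.uint8))
    for i in range(1,n):
        if s[i,4]>20:
            # restrict to near-top points for plan shape
            q=W[l==i]; t=q[q[:,2]>q[:,2].max()-.012][:,:2].astype(np.float32)
            rr=cv2.minAreaRect(t); c=t-t.mean(0); ev=np.linalg.svd(c,full_matrices=False)[2][0]
            a=np.arctan2(ev[1],ev[0])
            print("blob",s[i],"zmax",q[:,2].max().round(4),"mean",t.mean(0).round(4),"rect",np.round(rr[0],4),np.round(rr[1],4),round(rr[2],1),"axis",round(a,3))
if __name__=="__main__":
    from workcell import manip
    grab("wrist",sys.argv[1]); o=manip.get_obs(); print(o['clock'],o['position'],o['ee_rot'])
    run(sys.argv[1],(40,256,210,350),.066)
E
python3 meas.py w3
```

```text
2.3 [ 0.58143959 -0.15852061  0.2552304 ] [-1.21766173e-04  9.99994478e-01 -1.78488401e-03 -2.80068002e-03]
w3 plate ((0.5560590624809265, -0.1592613309621811), (0.11953870207071304, 0.20703256130218506), 89.52900695800781) z 0.04997989885897345
blob [267  79  34  23 394] zmax 0.0814 mean [ 0.4817 -0.1582] rect [ 0.4814 -0.1581] [0.0105 0.0335] 28.8 axis 2.016
blob [277 153  12  37 432] zmax 0.084 mean [ 0.5565 -0.159 ] rect [ 0.5569 -0.159 ] [0.011  0.0355] 89.8 axis -0.002
blob [267 232  30  18 328] zmax 0.081 mean [ 0.6315 -0.1598] rect [ 0.6326 -0.1599] [0.0109 0.033 ] 26.5 axis -1.211
```

Request:
{"fn": "jog_arm", "kwargs": {"steps": [0.04,-0.01,0,0.03,0.14,0.04,-0.02,0,0.05,0.28,0.04,-0.03,-0.001,0.07,0.42,0.04,-0.04,-0.001,0.09,0.56,0.04,-0.051,-0.001,0.11,0.7,0.04,-0.051,-0.001,0.13,0.84,0.04,-0.051,-0.001,0.14,0.98,0.04,-0.051,-0.001,0.15,1.11,0.04,-0.051,-0.001,0.15,1.11,0.04,-0.051,-0.001,0.15,1.11]}}

```text
clock: 3.3
position: [0.6307, -0.1607, 0.1091]
ee_rot: [0.526, 0.85, 0.0, 0.0]
ft_force: [-0.5, 0.4, -0.5]
grip_width: 0.471
```

```bash
cat > st.py <<'E'
from workcell import manip
import numpy as np
from scipy.spatial.transform import Rotation as R
o=manip.get_obs()
M=R.from_quat(o['ee_rot']).as_matrix()
print(o['clock'],'pos',np.round(o['position'],4),'phi',round(np.arctan2(M[1,1],M[0,1]),4),'zax',np.round(M[:,2],3),'F',np.round(o['ft_force'],1),'T',np.round(o['torque'],2),'grip',round(float(o['grip_width']),3)*85.4,'j',np.round(o['joint_pos'],2))
E
python3 st.py
python3 -c "
from h import *
grab('wrist','w4'); grab('side','s4')"; python3 st.py
```

```text
3.3 pos [ 0.6307 -0.1607  0.1091] phi 0.4624 zax [ 0.001  0.    -1.   ] F [-0.5  0.4 -0.5] T [ 0.05 -0.02 -0.04] grip 40.2234 j [-0.5   0.7   0.98  1.58 -0.61  1.2   1.07]
3.4 pos [ 0.6311 -0.1607  0.1094] phi 0.4618 zax [ 0.001  0.    -1.   ] F [-0.8  0.1 -0. ] T [-0.04 -0.02  0.05] grip 40.138 j [-0.5   0.7   0.98  1.58 -0.61  1.19  1.07]
```

View pics/w4.png

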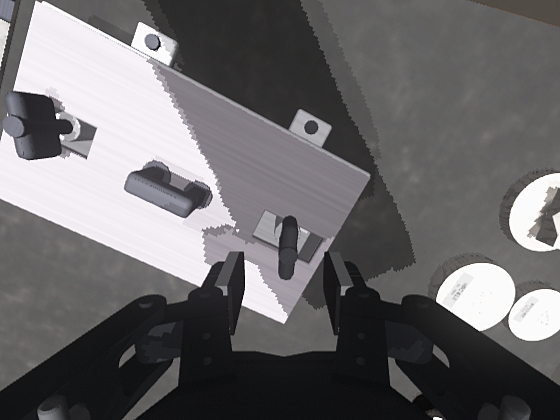

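View pics/s4.png

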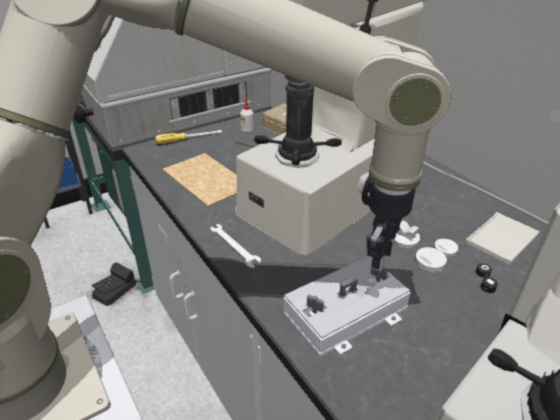

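Wing at (288,248), vertical in the picture, between the fingers (244/324) and about 2 mm towards +y, which agrees with the measurement. I descend and close.

Request:
{"fn": "jog_arm", "kwargs": {"steps": [0.04,0,0.002,0.01,0,0.04,0,0.002,0.02,0,0.04,0,0.002,0.03,0,0.04,0,0.002,0.037,0,0.04,0,0.002,0.037,0,0.0,0,0.002,0.037,0,0.0,0,0.002,0.037,0,0.0,0,0.002,0.037,0,0.0,0,0.002,0.037,0,0.0,0,0.002,0.037,0], "grip_force": 25}}

```text
clock: 4.4
position: [0.633, -0.1599, 0.0717]
ee_rot: [0.528, 0.849, 0.0, 0.0]
ft_force: [-0.2, -0.5, 2.4]
grip_width: 0.098
```

```bash
python3 st.py
```

```text
4.4 pos [ 0.633  -0.1599  0.0717] phi 0.459 zax [ 0.001 -0.    -1.   ] F [-0.2 -0.5  2.4] T [-0.1   0.08  0.01] grip 8.369200000000001 j [-0.48  0.74  0.95  1.6  -0.65  1.14  1.08]
```

Request:
{"fn": "jog_arm", "kwargs": {"steps": [0.0,0,0,0,-0.1,0.0,0,0,0,-0.23,0.0,0,0,0,-0.36,0.0,0,0,0,-0.49,0.0,0,0,0,-0.62,0.0,0,0,0,-0.75,0.0,0,0,0,-0.88,0.0,0,0,0,-1.0,0.0,0,0,0,-1.08,0.0,0,0,0,-1.12]}}

```text
clock: 5.4
position: [0.6331, -0.1596, 0.0717]
ee_rot: [-0.006, 1.0, 0.0, 0.001]
ft_force: [0.4, 0.5, 1.2]
grip_width: 0.098
```

```bash
python3 st.py
```

```text
5.4 pos [ 0.6331 -0.1596  0.0717] phi 1.5818 zax [ 0.001  0.    -1.   ] F [0.4 0.5 1.2] T [ 0.13 -0.1  -0.54] grip 8.369200000000001 j [-0.33  0.63  0.71  1.6  -0.45  1.08  2.08]
```

A moment of −0.54 N m shows the stop is reached. I press a little further, release, and rise.

Request:
{"fn": "jog_arm", "kwargs": {"steps": [0.0,0,0,0,-0.02,0.0,0,0,0,-0.04,0.0,0,0,0,-0.04,0.04,0,0,0,-0.02,0.04,0,0,0,0,0.04,0,0,0,0,0.04,0,0,0,0,0.04,0,0,-0.02,0,0.04,0,0,-0.045,0,0.04,0,0,-0.075,0]}}

```text
clock: 6.4
position: [0.6321, -0.1595, 0.1463]
ee_rot: [-0.004, 1.0, 0.0, -0.001]
ft_force: [0.1, -0.3, -0.0]
grip_width: 0.472
```

```bash
python3 st.py
```

```text
6.4 pos [ 0.6321 -0.1595  0.1463] phi 1.5791 zax [-0.002  0.    -1.   ] F [ 0.1 -0.3 -0. ] T [-0.01  0.01  0.03] grip 40.3088 j [-0.37  0.56  0.76  1.54 -0.4   1.21  2.04]
```

Request:
{"fn": "jog_arm", "kwargs": {"steps": [0.04,0.03,0,0,0.14,0.04,0.06,0.001,0,0.28,0.04,0.09,0.001,0,0.42,0.04,0.12,0.002,0,0.56,0.04,0.14,0.003,0,0.7,0.04,0.152,0.003,0.01,0.84,0.04,0.152,0.003,0.02,0.98,0.04,0.152,0.003,0.03,1.11,0.04,0.152,0.003,0.036,1.11,0.04,0.152,0.003,0.036,1.11]}}

```text
clock: 7.4
position: [0.4803, -0.1579, 0.1097]
ee_rot: [0.522, 0.853, -0.0, -0.0]
ft_force: [0.1, -0.0, 0.1]
grip_width: 0.47
```

```bash
python3 st.py
python3 -c "
from h import *
grab('wrist','w5')"; python3 st.py
```

```text
7.4 pos [ 0.4803 -0.1579  0.1097] phi 0.4729 zax [-0.001 -0.    -1.   ] F [ 0.1 -0.   0.1] T [-0.04 -0.04  0.06] grip 40.138 j [-0.71  0.35  1.09  1.97 -0.36  1.03  1.02]
7.45 pos [ 0.4806 -0.1581  0.1102] phi 0.4725 zax [-0.001 -0.    -1.   ] F [-0.   0.8  0.5] T [ 0.01  0.03 -0.03] grip 39.796400000000006 j [-0.71  0.34  1.09  1.97 -0.36  1.03  1.02]
```

View pics/w5.png

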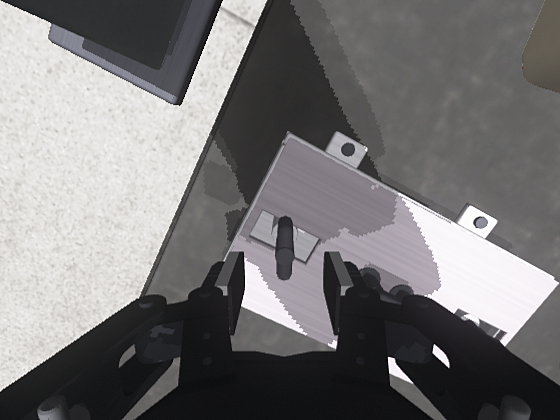

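The near wing, at (285,248), is upright and centred between the fingers. I descend and grip.

Request:
{"fn": "jog_arm", "kwargs": {"steps": [0.04,0,0,0.01,0,0.04,0,0,0.02,0,0.04,0,0,0.03,0,0.04,0,0,0.038,0,0.04,0,0,0.038,0,0.0,0,0,0.038,0,0.0,0,0,0.038,0,0.0,0,0,0.038,0,0.0,0,0,0.038,0,0.0,0,0,0.038,0], "grip_force": 25}}

```text
clock: 8.45
position: [0.4809, -0.1581, 0.0726]
ee_rot: [0.523, 0.852, 0.0, 0.0]
ft_force: [-1.7, -1.2, 5.4]
grip_width: 0.098
```

```bash
python3 st.py
```

```text
8.45 pos [ 0.4809 -0.1581  0.0726] phi 0.469 zax [ 0.001 -0.    -1.   ] F [-1.7 -1.2  5.4] T [-0.28  0.39  0.07] grip 8.369200000000001 j [-0.65  0.41  1.03  2.   -0.43  0.96  1.07]
```

Request:
{"fn": "jog_arm", "kwargs": {"steps": [0.0,0,0,0,-0.1,0.0,0,0,0,-0.23,0.0,0,0,0,-0.36,0.0,0,0,0,-0.49,0.0,0,0,0,-0.62,0.0,0,0,0,-0.75,0.0,0,0,0,-0.88,0.0,0,0,0,-1.0,0.0,0,0,0,-1.07,0.0,0,0,0,-1.11]}}

```text
clock: 9.45
position: [0.481, -0.1581, 0.0727]
ee_rot: [-0.005, 1.0, 0.0, 0.0]
ft_force: [-1.0, -0.6, 4.9]
grip_width: 0.1
```

```bash
python3 st.py
```

```text
9.45 pos [ 0.481  -0.1581  0.0727] phi 1.5812 zax [ 0.001  0.    -1.   ] F [-1.  -0.6  4.9] T [-0.1   0.28 -0.49] grip 8.540000000000001 j [-0.46  0.32  0.78  1.99 -0.28  0.94  2.05]
```

Request:
{"fn": "jog_arm", "kwargs": {"steps": [0.0,0,0,0,-0.02,0.0,0,0,0,-0.04,0.0,0,0,0,-0.04,0.05,0,0,0,-0.01,0.05,0,0,0,0,0.05,0,0,0,0,0.05,0,0,-0.03,0,0.05,0,0,-0.07,0,0.05,-0.04,0,-0.115,0.02,0.05,-0.08,0,-0.155,0.02]}}

```text
clock: 10.45
position: [0.5494, -0.157, 0.2176]
ee_rot: [0.006, 1.0, 0.001, 0.001]
ft_force: [1.2, -0.8, 0.0]
grip_width: 0.583
```

Request:
{"fn": "jog_arm", "kwargs": {"steps": [0.05,-0.01,0,-0.01,0,0.05,-0.02,0,-0.02,0,0.05,-0.02,0,-0.02,0,0.05,-0.02,0,-0.02,0,0.05,-0.02,0,-0.02,0,0.05,-0.02,0,-0.02,0,0.05,-0.02,0,-0.02,0,0.05,-0.02,0,-0.02,0,0.05,-0.02,0,-0.02,0,0.05,-0.02,0,-0.02,0]}}

```text
clock: 11.45
position: [0.5689, -0.1576, 0.2353]
ee_rot: [0.006, 1.0, 0.0, 0.0]
ft_force: [0.5, -0.1, -0.3]
grip_width: 0.584
```

```bash
python3 meas.py w6; python3 st.py
```

```text
11.5 [ 0.56896482 -0.15756851  0.23532607] [5.86575139e-03 9.99982794e-01 6.16198136e-05 2.09871625e-05]
w6 plate ((0.5456337928771973, -0.1590910106897354), (0.11945708096027374, 0.18527770042419434), 89.38813781738281) z 0.0499760285098477
blob [276  84  12  40 390] zmax 0.0815 mean [ 0.4813 -0.1585] rect [ 0.4812 -0.1586] [0.0096 0.0327] 89.6 axis -0.011
blob [276 169  13  39 487] zmax 0.0842 mean [ 0.5563 -0.1592] rect [ 0.557  -0.1593] [0.0114 0.0356] 89.5 axis -0.012
blob [278 243   9  13 107] zmax 0.0794 mean [ 0.6202 -0.16  ] rect [ 0.6211 -0.1602] [0.0082 0.0103] 89.1 axis -0.185
11.5 pos [ 0.569  -0.1576  0.2353] phi 1.5591 zax [ 0.  0. -1.] F [ 0.1 -0.4 -0.2] T [-0.02 -0.01  0.03] grip 50.2152 j [-0.47  0.33  0.83  1.61 -0.25  1.31  1.95]
```

View pics/w6.png

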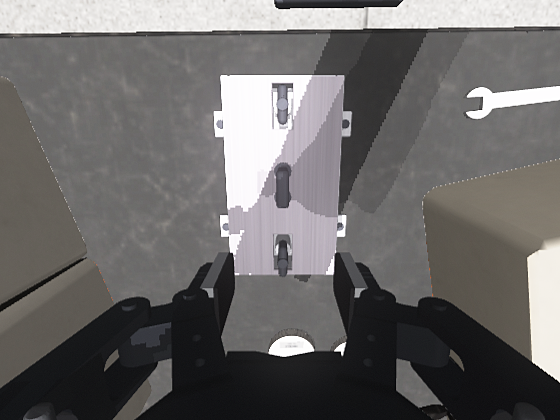

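Both wings at (282,104) and (283,255) now lie in line with their slots, and near-wing axis −0.011 equals the handle axis −0.012. I go down to the handle and grip it.

Request:
{"fn": "jog_arm", "kwargs": {"steps": [0.05,0.006,-0.001,0.03,0,0.05,0.012,-0.0015,0.07,0,0.05,0.012,-0.0015,0.1,0,0.05,0.012,-0.0015,0.13,0,0.05,0.012,-0.0015,0.15,0,0.05,0.012,-0.0015,0.16,0,0.05,0.012,-0.0015,0.161,0,0.0,0.012,-0.0015,0.161,0,0.0,0.012,-0.0015,0.161,0,0.0,0.012,-0.0015,0.161,0], "grip_force": 60}}

```text
clock: 12.5
position: [0.5577, -0.159, 0.0756]
ee_rot: [0.006, 1.0, 0.0, 0.001]
ft_force: [-0.0, 0.2, 2.0]
grip_width: 0.127
```

Request:
{"fn": "jog_arm", "kwargs": {"steps": [0.0,0,0,0,0,0.0,0,0,0,0,0.0,0,0,0,0,0.0,0,0,-0.002,0,0.0,0,0,-0.004,0,0.0,0,0,-0.006,0,0.0,0,0,-0.008,0,0.0,0,0,-0.01,0,0.0,0,0,-0.01,0,0.0,0,0,-0.01,0]}}

```text
clock: 13.5
position: [0.5569, -0.1589, 0.0843]
ee_rot: [0.006, 1.0, 0.0, -0.0]
ft_force: [-0.4, -0.5, -4.7]
grip_width: 0.127
```

```bash
python3 st.py; python3 -c "
from h import *
p=grab('side','s7')[0]
cv2.imwrite('pics/s7z.png',cv2.resize(p[200:370,250:440,::-1],None,fx=4,fy=3.5))"
```

```text
13.5 pos [ 0.5569 -0.1589  0.0843] phi 1.559 zax [-0.  0. -1.] F [-0.4 -0.5 -4.7] T [ 0.01 -0.04  0.03] grip 10.8458 j [-0.41  0.47  0.75  1.8  -0.37  1.02  2.05]
```

View pics/s7z.png

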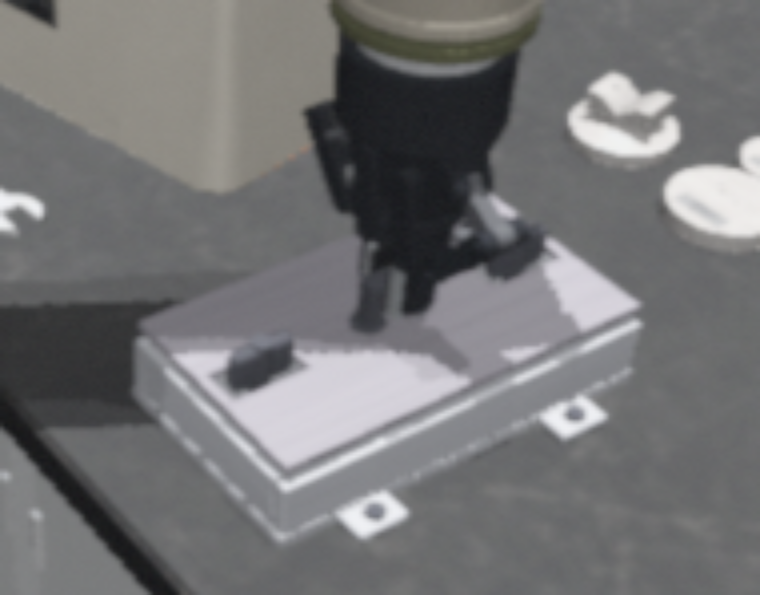

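The cover is rising level and free (about −4.7 N). I lift it straight up.

Request:
{"fn": "jog_arm", "kwargs": {"steps": [0.0,0,0,-0.006,0,0.0,0,0,-0.012,0,0.0,0,0,-0.018,0,0.0,0,0,-0.026,0,0.0,0,0,-0.036,0,0.0,0,0,-0.05,0,0.0,0,0,-0.065,0,0.0,0,0,-0.08,0,0.0,0,0,-0.095,0,0.0,0,0,-0.105,0]}}

```text
clock: 14.55
position: [0.5573, -0.1591, 0.1912]
ee_rot: [0.006, 1.0, 0.0, 0.001]
ft_force: [-0.1, 0.3, -4.2]
grip_width: 0.124
```

```bash
python3 st.py; python3 -c "
from h import *
p=grab('side','s8')[0]; grab('top','t8')"
```

```text
14.55 pos [ 0.5573 -0.1591  0.1912] phi 1.5589 zax [ 0.002  0.    -1.   ] F [-0.1  0.3 -4.2] T [-0.03  0.01 -0.01] grip 10.5896 j [-0.47  0.34  0.82  1.7  -0.26  1.22  1.97]
```

View pics/s8.png

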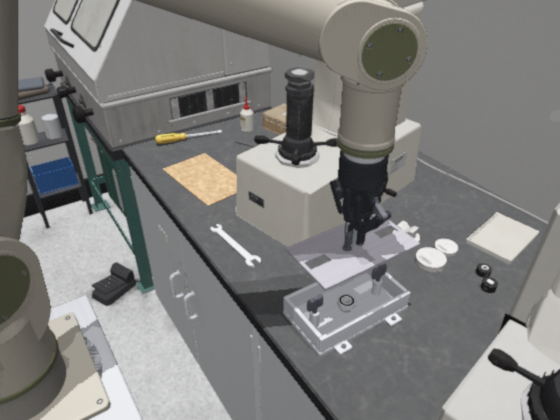

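View pics/t8.png

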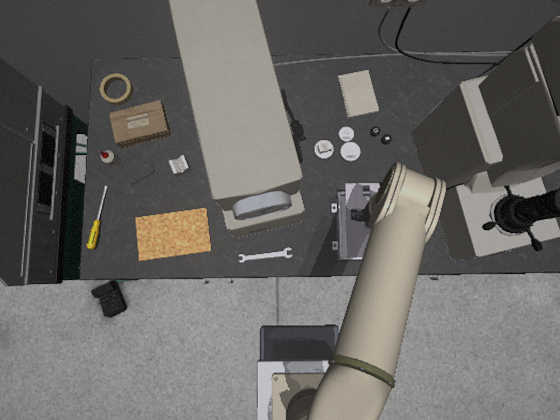

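The cover is off and both screws are still standing in the housing. I check the mat against the side view while the arm holds.

```bash
python3 - <<'E'
from h import *
for tag,roi in (("top0",(195,280,120,225)),("side0",(140,215,150,245)),("side0",(140,215,150,245))):
    p,d,K,T=load(tag); hsv=cv2.cvtColor(p,cv2.COLOR_RGB2HSV)
    m=((hsv[...,0]<25)&(hsv[...,1]>60)&(hsv[...,2]>100)).astype(np.uint8); k=np.zeros_like(m); k[roi[0]:roi[1],roi[2]:roi[3]]=1; m*=k
    m=cv2.morphologyEx(m,cv2.MORPH_CLOSE,np.ones((3,3)))
    c=max(cv2.findContours(m,0,2)[0],key=cv2.contourArea)
    w=ray(c[:,0],K,T,.004)[:,:2].astype(np.float32); r=cv2.minAreaRect(w); print(tag,r)
    pts=np.argwhere(m)[:,::-1]; w=ray(pts,K,T,.004)[:,:2]
    ev=np.linalg.svd(w-w.mean(0),full_matrices=False)[2][0]; print(w.mean(0),np.arctan2(ev[1],ev[0])%np.pi)
E
```

```text
top0 ((0.5406666398048401, 0.423444926738739), (0.1415882408618927, 0.23133808374404907), 7.064331531524658)
[0.54012215 0.42345874] 1.6939623606980734
side0 ((0.5419444441795349, 0.4224120080471039), (0.14353367686271667, 0.23476362228393555), 7.146947383880615)
[0.53618361 0.42626146] 1.5837687803718197
side0 ((0.5419444441795349, 0.4224120080471039), (0.14353367686271667, 0.23476362228393555), 7.146947383880615)
[0.53618361 0.42626146] 1.5837687803718197
```

Request:
{"fn": "jog_arm", "kwargs": {"steps": [0.0,0.02,0,0,0,0.0,0.05,0.002,0,0,0.0,0.085,0.004,0,0,0.0,0.12,0.005,0,0,0.0,0.15,0.006,0,0,0.0,0.167,0.02,0,0,0.0,0.17,0.05,0,0.0,0.0,0.175,0.085,0,0.0,0.0,0.178,0.12,0,0.05,0.0,0.18,0.155,0,0.1]}}

```text
clock: 15.65
position: [0.378, -0.0007, 0.189]
ee_rot: [0.057, 0.998, 0.0, -0.0]
ft_force: [1.2, -0.2, -5.0]
grip_width: 0.129
```

```bash
python3 st.py
```

```text
15.65 pos [ 0.378  -0.0007  0.189 ] phi 1.4566 zax [-0.     0.001 -1.   ] F [ 1.2 -0.2 -5. ] T [-0.03 -0.07 -0.01] grip 11.0166 j [-0.71 -0.25  0.52  2.16  0.13  1.21  1.21]
```

Request:
{"fn": "jog_arm", "kwargs": {"steps": [0.0,0.004,0.035,0,0.1,0.0,0.009,0.072,0,0.22,0.0,0.013,0.11,0,0.34,0.0,0.018,0.148,0,0.46,0.0,0.023,0.186,0,0.58,0.0,0.028,0.224,0,0.7,0.0,0.033,0.262,0,0.82,0.0,0.04,0.3,0,0.94,0.0,0.05,0.34,0,1.06,0.0,0.061,0.375,0,1.16]}}

```text
clock: 16.65
position: [0.3594, 0.3792, 0.1885]
ee_rot: [0.596, 0.803, -0.0, -0.0]
ft_force: [0.1, 0.3, -4.1]
grip_width: 0.126
```

```bash
python3 st.py
```

```text
16.65 pos [0.3594 0.3792 0.1885] phi 0.2942 zax [-0.001 -0.001 -1.   ] F [ 0.1  0.3 -4.1] T [-0.   -0.05 -0.01] grip 10.7604 j [-0.98  0.15  0.09  1.81 -0.02  1.18 -0.59]
```

Request:
{"fn": "jog_arm", "kwargs": {"steps": [0.0,0.018,0.015,0,0.06,0.0,0.033,0.031,0,0.12,0.0,0.027,0.06,0,0.171,0.0,0.018,0.09,0,0.171,0.0,0.009,0.12,0,0.171,0.0,0.0,0.15,0,0.171,0.0,-0.008,0.175,0,0.171,0.0,-0.0105,0.187,0,0.171,0.0,-0.0105,0.187,0,0.171,0.0,-0.0105,0.187,0,0.171]}}

```text
clock: 17.65
position: [0.541, 0.4226, 0.1883]
ee_rot: [0.66, 0.751, -0.001, -0.0]
ft_force: [0.0, -0.2, -4.8]
grip_width: 0.127
```

```bash
python3 -c "
from h import *
grab('top','t9');grab('side','s9')
p,d,K,T=load('t9'); W=cloud(d,K,T)
z=W[...,2]; m=(z>.12)&(z<.165)&(p.mean(-1)>110); m[:190]=0;m[:,:100]=0;m[:,240:]=0;m[290:]=0
print(m.sum()); q=W[m]; print(np.median(q[:,2]),cv2.minAreaRect(q[:,:2].astype(np.float32)))
"; python3 st.py
```

```text
1036
0.16214102630608568 ((0.554265558719635, 0.3150678277015686), (0.1154429242014885, 0.22153019905090332), 7.5868306159973145)
17.75 pos [0.5406 0.4231 0.189 ] phi 0.1291 zax [-0.001 -0.    -1.   ] F [-0.5 -0.3 -3.8] T [ 0.04 -0.01  0.05] grip 10.675 j [-0.85  0.5   0.17  1.36 -0.09  1.29 -0.55]
```

View pics/t9.png

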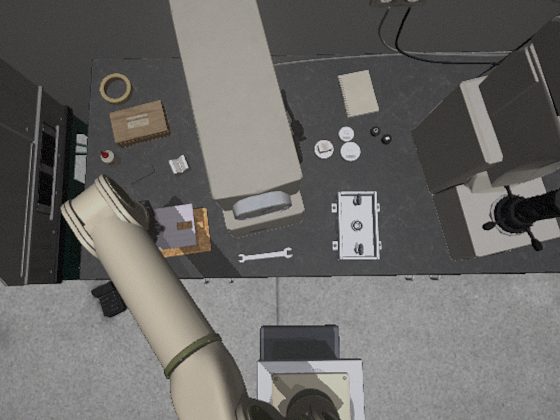

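View pics/s9.png

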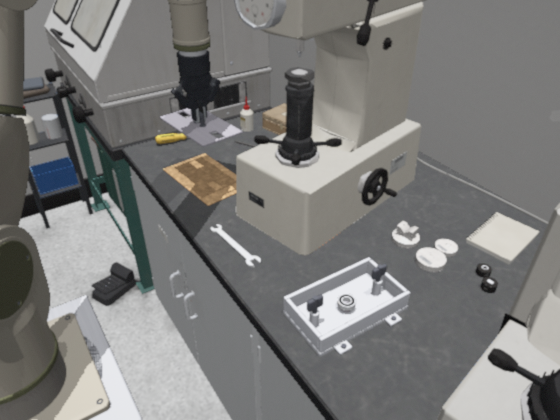

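The cover is level and square over the mat; the housing is open with both wings along its length. I lower it.

Request:
{"fn": "jog_arm", "kwargs": {"steps": [0.0,0,0,0.02,0,0.0,0,0,0.045,0,0.0,0,0,0.07,0,0.0,0,0,0.09,0,0.0,0,0,0.11,0,0.0,0,0,0.125,0,0.0,0,0,0.137,0.005,0.0,0,0,0.145,0.005,0.0,0,0,0.148,0.005,0.0,0,0,0.148,0.005]}}

```text
clock: 18.75
position: [0.5418, 0.4228, 0.0415]
ee_rot: [0.662, 0.749, 0.0, -0.0]
ft_force: [0.1, 0.1, -4.4]
grip_width: 0.126
```

```bash
python3 st.py; python3 -c "
from h import *
p=grab('side','s10')[0]
cv2.imwrite('pics/s10z.png',cv2.resize(p[110:220,140:270,::-1],None,fx=6,fy=5))"; python3 st.py
```

```text
18.75 pos [0.5418 0.4228 0.0415] phi 0.123 zax [ 0.  0. -1.] F [ 0.1  0.1 -4.4] T [-0.01  0.01  0.02] grip 10.7604 j [-0.84  0.64  0.15  1.49 -0.1   1.03 -0.54]
18.8 pos [0.5421 0.4229 0.0419] phi 0.123 zax [ 0.001  0.001 -1.   ] F [ 0.3 -0.6 -4. ] T [ 0.02 -0.01 -0.01] grip 10.8458 j [-0.84  0.64  0.15  1.48 -0.1   1.03 -0.54]
```

View pics/s10z.png

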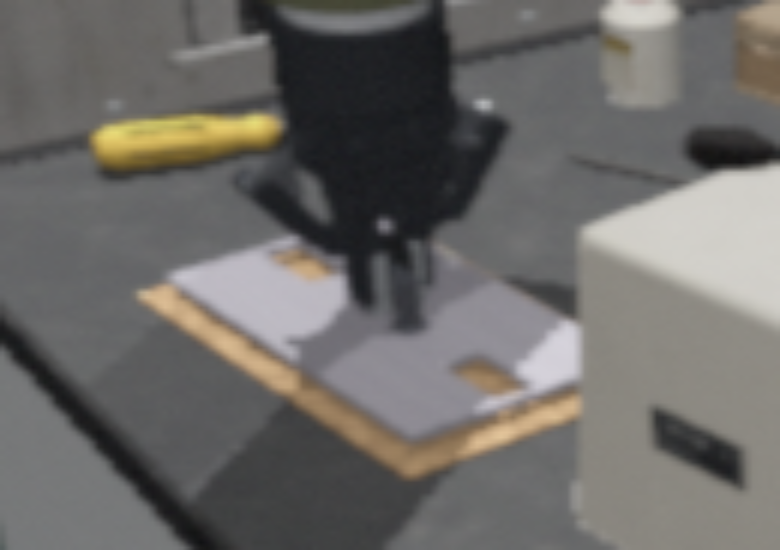

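Request:
{"fn": "jog_arm", "kwargs": {"steps": [0.0,0,0,0.001,0,0.0,0,0,0.002,0,0.0,0,0,0.003,0,0.0,0,0,0.004,0,0.0,0,0,0.005,0,0.0,0,0,0.006,0,0.0,0,0,0.0065,0,0.0,0,0,0.007,0,0.0,0,0,0.007,0,0.0,0,0,0.007,0]}}

```text
clock: 19.8
position: [0.5418, 0.4227, 0.0347]
ee_rot: [0.662, 0.749, 0.0, -0.0]
ft_force: [-2.0, -1.3, 0.6]
grip_width: 0.131
```

```bash
python3 st.py
```

```text
19.8 pos [0.5418 0.4227 0.0347] phi 0.123 zax [-0.  0. -1.] F [-2.  -1.3  0.6] T [-0.36  0.47 -0.03] grip 11.187400000000002 j [-0.84  0.64  0.15  1.49 -0.11  1.02 -0.54]
```

Contact: the weight is off the wrist (+0.6 N). I press about 0.5 mm more, then release gently.

Request:
{"fn": "jog_arm", "kwargs": {"steps": [0.0,0,0,0.0005,0,0.0,0,0,0.0005,0,0.012,0,0,0.0005,0,0.015,0,0,0.0005,0,0.02,0,0,0.0,0,0.03,0,0,0,0,0.04,0,0,0,0,0.05,0,0,0,0,0.05,0,0,0,0,0.05,0,0,0,0]}}

```text
clock: 20.8
position: [0.5418, 0.4227, 0.0344]
ee_rot: [0.662, 0.749, 0.0, 0.0]
ft_force: [-0.8, 0.2, 0.2]
grip_width: 0.584
```

```bash
python3 st.py
```

```text
20.8 pos [0.5418 0.4227 0.0344] phi 0.123 zax [ 0.  0. -1.] F [-0.8  0.2  0.2] T [-0.03  0.02  0.02] grip 49.8736 j [-0.84  0.65  0.15  1.49 -0.11  1.02 -0.54]
```

Request:
{"fn": "jog_arm", "kwargs": {"steps": [0.05,0,0,-0.01,0,0.05,0,0,-0.03,0,0.05,0,0,-0.06,0,0.05,0,0,-0.1,0,0.05,0,0,-0.14,0,0.05,0,0,-0.18,0,0.05,0,-0.04,-0.2,0,0.05,0,-0.08,-0.2,0,0.05,0.02,-0.12,-0.2,0,0.05,0.04,-0.16,-0.2,0]}}

```text
clock: 21.8
position: [0.3769, 0.4425, 0.2357]
ee_rot: [0.663, 0.749, 0.001, -0.0]
ft_force: [0.1, 0.7, -0.3]
grip_width: 0.583
```

Request:
{"fn": "jog_arm", "kwargs": {"steps": [0.05,0.03,-0.02,0,0,0.05,0.06,-0.04,0,0,0.05,0.09,-0.05,0,0,0.05,0.12,-0.05,0,0,0.05,0.12,-0.05,0,0,0.05,0.12,-0.05,0,0,0.05,0.12,-0.05,0,0,0.05,0.12,-0.05,0,0,0.05,0.12,-0.05,0,0,0.05,0.12,-0.05,0,0]}}

```text
clock: 22.8
position: [0.3141, 0.5553, 0.2346]
ee_rot: [0.663, 0.749, 0.0, -0.0]
ft_force: [-0.6, -0.3, 0.4]
grip_width: 0.586
```

```bash
python3 st.py; python3 - <<'E'
from h import *
p,d,K,T=grab('top','t11'); grab('side','s11')
W=cloud(d,K,T); z=W[...,2]
m=((p.max(-1).astype(int)-p.min(-1)<30)&(p.mean(-1)>120)); m[:190]=0;m[:,:130]=0;m[:,222:]=0;m[270:]=0
n,l,s,c=cv2.connectedComponentsWithStats(m.astype(np.uint8)); i=1+s[1:,4].argmax()
c=max(cv2.findContours((l==i).astype(np.uint8),0,2)[0],key=cv2.contourArea)
w=ray(c[:,0],K,T,.009)[:,:2].astype(np.float32); print("cover",cv2.minAreaRect(w)); print("z",np.percentile(z[l==i],[5,50,95]))
cv2.imwrite('pics/t11z.png',cv2.resize(p[180:275,115:390,::-1],None,fx=2.9,fy=2.9,interpolation=cv2.INTER_CUBIC))
E
```

```text
22.8 pos [0.3141 0.5553 0.2346] phi 0.1224 zax [ 0.  0. -1.] F [-0.6 -0.3  0.4] T [ 0.03  0.02 -0.  ] grip 50.0444 j [-1.17  0.36  0.05  1.45 -0.02  1.33 -0.99]
cover ((0.5405848026275635, 0.4232838451862335), (0.11638888716697693, 0.20605504512786865), 7.142137050628662)
z [0.00467524 0.00886449 0.0129675 ]
```

View pics/t11z.png

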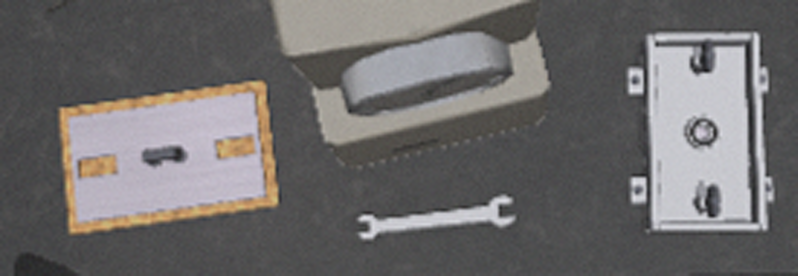

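View pics/s11.png

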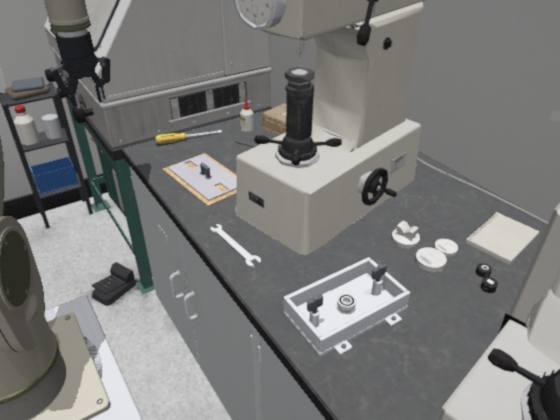

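```bash
python3 - <<'E'
from h import *
for t,roi in (("t11",(180,270,330,390)),("s11",(245,360,280,420))):
    p,d,K,T=load(t); W=cloud(d,K,T); z=W[...,2]
    m=(z>.065)&(z<.085); k=np.zeros_like(m); k[roi[0]:roi[1],roi[2]:roi[3]]=1; m&=k
    n,l,s,c=cv2.connectedComponentsWithStats(m.astype(np.uint8))
    for i in range(1,n):
        if s[i,4]>10:
            q=W[l==i][:,:2]; ev=np.linalg.svd(q-q.mean(0),full_matrices=False)[2][0]; print(t,s[i,4],q.mean(0).round(4),round(np.arctan(ev[1]/ev[0]),3), np.ptp(q,axis=0).round(4))
E
python3 -c "
from workcell import manip
print(manip.hand_in())"
```

```text
t11 37 [ 0.6314 -0.1587] -0.039 [0.0326 0.0095]
t11 38 [ 0.48   -0.1571] -0.024 [0.0329 0.0102]
s11 116 [ 0.6289 -0.1611] -0.019 [0.0341 0.0111]
s11 150 [ 0.4776 -0.1597] -0.027 [0.0331 0.0104]
the job is handed in; nothing more can be done
None
```

The cover is off the housing and resting handle up on the middle of the cork mat. I loosened the far screw first and then the near one, each anticlockwise to its stop. I then lifted the cover straight up by the handle and carried it past the front of the tester. I set it down until the wrist no longer carried its weight, let go and drew the arm back. The job was handed in at about 23 s of the 72 s allowed.

**Cover:** in the last top view its centre is (0.5406, 0.4233) m. The mat's centre measured (0.541, 0.423) m. Their lengthwise angles differ by about 0.1° (7.14° against 7.06°), and the cover's height is right for a plate lying flat on the mat.

**Screws:** both wings lie along the housing, within 0.01–0.03 rad of its axis, which is about the accuracy of that coarse measurement. While turning, each showed a moment of about 0.5 N m at the end, as expected at the stop.

**Robot:** the arm stands clear with the gripper open and no force on the tool.

No check failed. The only disagreement was one mat angle from the side view (1.58 rad against 1.694 rad), where the tester hides part of the mat. I went by the top view and the side view's outline, which agreed with each other.

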